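# Load a stained-glass frame and set its sliding stop

## Robot

A 6-joint arm with a two-finger parallel gripper is mounted at the origin on the work surface. World frame = base frame: x ahead of the robot, y to its left, z up, the work surface at z = 0. Lengths are in mm, angles in rad, forces in N, time in s.
With the tool pointing down it reaches from about 275 to 1000 mm from the base axis. Payload 8.4 kg.
Tool frame: the origin (TCP) lies on the mounting face of the last link; the fingertips stand 173 mm ahead of it and the grasp point (between the pads) lies 155 mm ahead of it; z points along the fingers, y is the line along which they close (so a half turn about z gives the same grasp; the last joint's range is limited). The gripper opens to 85 mm and grips with 20 to 120 N. Pads are 22 mm wide; open, the fingers measure 114 mm over their backs; the gripper's body (76 mm by 85 mm) begins 54 mm behind the grasp point. The pads swing forward as they close: fully open they stand 13 mm farther back than shut.
Start: joints at [-1.182, 0.353, 1.633, -0, 1.155, -0.002], TCP at [238.079, -577.882, 404.681] pointing down, gripper open.
Joint ranges: [-2.63, 2.63], [-0.92, 2.1], [0.06, 2.66], [-1.3, 4.44], [0, 2.69], [-3.02, 3.02]. Speed limits (rad/s): [2.22, 2.22, 2.79, 3.14, 3.14, 3.14].

## Interface

Orientations are given as [roll, pitch, yaw] about the fixed x, y, z axes, in that order (R = Rz(yaw) Ry(pitch) Rx(roll)).
In Python, from rig import r gives the robot as it stands.
- The arm moves only by the tool apply_moves, never from a script. Its argument "deltas" is a list of rows, each an object with "claw": the gripper command: -1 is fully open, 1 is shut, values between are in proportion; "delta_pos": the shift along the tool's x, y, z in cm, a list of three; "yaw": the turn about the tool's z in rad. In form: [{"claw": claw, "delta_pos": [tx, ty, tz], "yaw": yaw}, ...]. A call has 1 to 8 rows; each row shifts and turns the commanded pose from where the row before left it, along the tool's axes as they then stand; what a row does not reach is not made up. A row lasts 1/8 s, in which the tool goes at most 62.5 mm and 10.7 degrees, less where a joint would pass 70% of its speed; a pose out of reach is approached as far as the arm can. A call with a gripper value outside its range is refused whole. The fingers move at their own pace and stop on an object; "grip_force" is the grip in N (left out, the last holds). Time passes only in rows, so rows that do not move let the fingers close. It gives the time, the measured TCP pose, the force, the opening and the grip force at its end, in the units of the state.
- r.sense(): the state, without advancing time (a new reading comes with each control period).
- r.grab_frame(name): name is "side" or "top" or "wrist"; returns a dict with "img" (480x640x3 uint8, blue, green, red), "z_map" (480x640 float32, mm along the optical axis (not along the pixel's ray), 0 where there is no reading), "fx", "fy", "cx", "cy" (pixels), "eye" and "rotation" of the camera in the world; the wrist camera has in their place "T_tool_cam" (4x4, takes a point from camera to tool coordinates, whose origin is the TCP and whose axes are the flange's). Camera axes: x right, y up, looking along -z (the intrinsics and any distortion apply to the point x, -y, -z); pixel columns grow to the right and rows downward; lengths in mm; the calibration is good to about 2 mm. A picture is of the moment at which its call begins: read the wrist's pose just before it.
- r.sign_off(): hands the job in; it is judged then, once.
The state is a dict: "clock": time; "qpos": joint angles; "qvel": joint speeds; "joint_efforts": joint torques, N m; "eef_pos": TCP position; "tcp_rot": TCP orientation; "contact_force": force on the tool from outside, world axes, zero at the start; "wrist_torque": the same for the moment, N m; "opening": opening from 0.0 (shut) to 1.0 (fully open); "grasp_force": force on a finger pad.
Only numpy, scipy, OpenCV 4.12 (cv2) and the standard library are available. Lean on these libraries where they do the work, as an engineer would, in place of code of your own. Each camera call takes 0.05 s, during which the arm holds its last target. There are 200 camera calls.

## Task

Slide the stop on the guide bar fully back to the open end of the assembly frame, and leave it there while you lay every copper-edged glass piece from the bench flat on the frame's floor, none on top of another. When all are in, slide the stop in until its pointer is over the white mark and let go, with all the glass between the stop and the fixed end. Do not disturb the solder spool and the wooden block that stand among the glass.

Things in the scene. Friction and masses are not known exactly. Their poses are not given: they have to be found in the camera images.
- frame: stained-glass assembly frame, fixed. Plywood base 250 (x) x 400 (y) x 12 mm thick; its top is the frame's floor. Origin: centre of the underside; y runs along the guide bar. Wooden battens, tops 30 mm above the bench, bound the floor: far at x = +105 mm, near at x = -105 mm, and the fixed end at y = -165 mm. The +y end is open (no batten): there the stop is parked.
- bar_mid (a point): middle of the 12 mm round steel guide bar, which runs along the frame's y above the near batten (frame x = -115 mm), its axis 55 mm above the bench, between end posts at frame y = +190 and -190 mm whose tops are 66 mm above the bench; axes parallel to the frame's.
- stop (a joint): position of the sliding stop along the guide bar, m: 0 = fully back at the open (+y) end, growing as it slides towards the fixed (-y) end, up to 0.26. Frame y of the stop's centre line = 0.165 - value. It slides against about 2.5 N of friction and stays where it is left.
- stop_fence (a point): middle of the stop's straight aluminium fence, at its top, 36 mm above the bench. The fence is 16 mm thick along the bar and reaches across the whole floor, its underside 2 mm above the floor. It is fixed to a dark steel collar (34 mm across, 36 mm long) that slides on the bar. Axes parallel to the frame's.
- stop_knob (a point): centre of the top of the stop's round upright grip post, on the centre line of the stop. The post is 24 mm in diameter, its top 115 mm above the bench, the upper 40 mm free to grip from above; the collar is right below it.
- stop_pointer (a point): tip of the thin steel pointer (5 mm wide) at the fence's far end, above the far batten, on the stop's centre line; axes parallel to the frame's.
- mark: the mark: a flat white clip 10 mm wide (in y), 40 mm long, lying across the top of the far batten under the pointer's path and reaching 20 mm beyond the frame; origin: on the batten's top, on the middle line of the clip's 10 mm width; axes parallel to the frame's. It is fixed to the batten and different in place from start to start.
- glass1: copper-foiled rectangular glass piece, blue-grey, 75 mm (its x) x 36 mm (its y) x 8 mm thick, 45 to 70 g, lying flat (either face up will do); origin: its middle, so 4 mm above what it lies on. All the pieces are alike; four to six of the six are present.
- glass2: copper-foiled rectangular glass piece, blue-grey, 75 mm (its x) x 36 mm (its y) x 8 mm thick, 45 to 70 g, lying flat (either face up will do); origin: its middle, so 4 mm above what it lies on. All the pieces are alike; four to six of the six are present.
- glass3: copper-foiled rectangular glass piece, blue-grey, 75 mm (its x) x 36 mm (its y) x 8 mm thick, 45 to 70 g, lying flat (either face up will do); origin: its middle, so 4 mm above what it lies on. All the pieces are alike; four to six of the six are present.
- glass4: copper-foiled rectangular glass piece, blue-grey, 75 mm (its x) x 36 mm (its y) x 8 mm thick, 45 to 70 g, lying flat (either face up will do); origin: its middle, so 4 mm above what it lies on. All the pieces are alike; four to six of the six are present.
- glass5: copper-foiled rectangular glass piece, blue-grey, 75 mm (its x) x 36 mm (its y) x 8 mm thick, 45 to 70 g, lying flat (either face up will do); origin: its middle, so 4 mm above what it lies on. All the pieces are alike; four to six of the six are present.
- glass6: copper-foiled rectangular glass piece, blue-grey, 75 mm (its x) x 36 mm (its y) x 8 mm thick, 45 to 70 g, lying flat (either face up will do); origin: its middle, so 4 mm above what it lies on. All the pieces are alike; four to six of the six are present.
- spool: aluminium solder spool standing upright, 52 mm across, 35 mm high; origin under its centre. Bystander: leave it.
- block: dark wooden block 60 x 40 x 30 mm high; origin under its centre. Bystander: leave it.
There are look-alikes about, which are no part of the job. Leave any green or yellow look-alike of the glass2 alone.

How it is judged:
By the outcome, as a careful person would: the job done as asked, in the order asked, and still so for the second after the job is handed in, with the robot touching nothing.
Of glass1, glass2, glass3, glass4, glass5, glass6 only 4 to 6 are there at a start; the rules pass over those that are not, and their reading is None.
At some moment in a run one of glass1, glass2, glass3, glass4, glass5, glass6 may be knocked a few centimetres aside while the robot is not near it.
Once in a run the grip may slacken for a moment while it holds something.
It also fails if it takes over 210 s, if anything falls off the work surface, if the arm or the gripper's body presses on something with over 40 N, if the wrist force passes 120 N, or if a joint passes its speed limit or range.

## Working session

There is one attempt and no reset: what is moved stays moved. The work goes in short steps, Python scripts to look and compute and a tool call to move; the robot and the scene stay as the last step left them, time stands still between calls to the robot, and variables do not carry over. Pictures are saved under pics/ and viewed, at most 14 in all, crops included, and the job is handed in when it is done.

Besides the shell and the picture viewer there is one more tool, called after "Request:" by a JSON object that holds its "method" and its "body". apply_moves: Moves the arm, as the interface text tells. Its arguments: {"type":"object","properties":{"deltas":{"type":"array"},"grip_force":{"type":"number"}},"required":["deltas"]}

```bash
ls; mkdir -p pics
cat > h.py <<'E'
import numpy as np, cv2
from rig import r
def cam(name):
    s=r.sense(); f=r.grab_frame(name)
    if name=="wrist":
        from scipy.spatial.transform import Rotation as R
        T=np.eye(4); T[:3,:3]=R.from_euler('xyz',s['tcp_rot']).as_matrix() if np.size(s['tcp_rot'])==3 else np.array(s['tcp_rot']); T[:3,3]=s['eef_pos']
        M=T@np.array(f['T_tool_cam']); f['eye']=M[:3,3]; f['rotation']=M[:3,:3]
    return f
def onplane(f,uv,z):
    uv=np.atleast_2d(uv).astype(float)
    d=np.c_[(uv[:,0]-f['cx'])/f['fx'],-(uv[:,1]-f['cy'])/f['fy'],-np.ones(len(uv))]@np.array(f['rotation']).T
    e=np.array(f['eye']); return e+d*((z-e[2])/d[:,2])[:,None]
def project(f,P):
    p=(np.atleast_2d(P)-np.array(f['eye']))@np.array(f['rotation'])
    return np.c_[f['cx']+f['fx']*p[:,0]/-p[:,2], f['cy']-f['fy']*p[:,1]/-p[:,2]]
E
python3 - <<'E'
from h import *
print(r.sense())
for n in ['top','side']:
    f=cam(n); cv2.imwrite(f'pics/{n}0.png',f['img']); print(n,{k:v for k,v in f.items() if k not in('img','z_map')})
E
```

```text
pics
{'clock': 0.0, 'qpos': array([-1.18242099e+00,  3.53641547e-01,  1.63413975e+00,  6.91839849e-06,
        1.15515691e+00, -2.40476020e-03]), 'qvel': array([-0.00066503,  0.00056042,  0.00146626,  0.0007133 ,  0.00038769,
        0.0004595 ]), 'joint_efforts': array([-2.42853464e-03, -6.05253482e+01, -3.42067838e+01, -1.54900708e-04,
        9.49464535e-03,  9.46552490e-07]), 'eef_pos': array([ 237.97939247, -577.66952143,  403.96322706]), 'tcp_rot': array([-3.14024713e+00, -9.56128099e-06,  3.90777297e-01]), 'contact_force': array([-0.14651821,  0.24445933, -0.33728358]), 'wrist_torque': array([ 0.03319476, -0.03603886, -0.03297822]), 'grasp_force': 0.0, 'opening': 0.999766530405978}
top {'fx': 553.4906199250278, 'fy': 553.4906199250278, 'cx': 314.8219230990662, 'cy': 232.732175618614, 'eye': array([ 402.21481366,  -70.30906045, 1381.69093811]), 'rotation': array([ 1.08619101e-01,  1.43848449e-03, -1.58810547e+00])}
side {'fx': 520.8415793730886, 'fy': 520.8415793730886, 'cx': 327.61588865145535, 'cy': 236.6243182106426, 'eye': array([ 39.32204727, 502.02342429, 968.04504559]), 'rotation': array([ 0.71061373, -0.01223929, -2.41105075])}
```

View pics/top0.png

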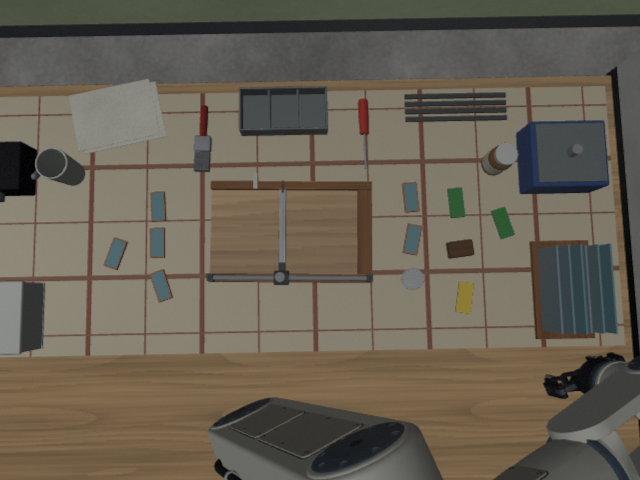

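View pics/side0.png

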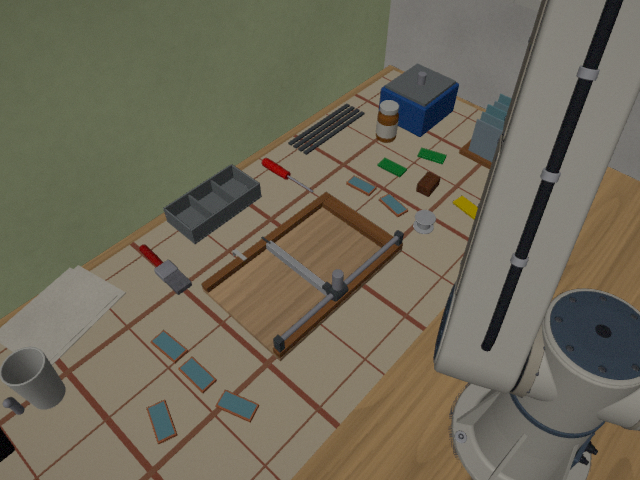

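The top view shows six blue-grey glass pieces: (158,206), (157,242), (116,253), (161,285), (411,197) and (412,239). The green pieces at (456,202) and (502,222) and the yellow one at (465,297) are decoys by colour. The racked sheets at (575,290) stand upright and are much larger, so they aren't part of the job. The stop is mid-bar with its knob at (281,277), and the mark is at (255,181).

```bash
cat >> h.py <<'E'
from scipy.spatial.transform import Rotation as R
_cam=cam
def cam(n):
    f=_cam(n); 
    if np.size(f['rotation'])==3: f['rotation']=R.from_euler('xyz',f['rotation']).as_matrix()
    return f
def glass(f,z=8,amin=150,amax=1e9):
    hsv=cv2.cvtColor(f['img'],cv2.COLOR_BGR2HSV)
    m=cv2.inRange(hsv,(85,50,60),(108,255,255)); m=cv2.morphologyEx(m,cv2.MORPH_OPEN,np.ones((3,3)))
    out=[]
    for c in cv2.findContours(m,cv2.RETR_EXTERNAL,cv2.CHAIN_APPROX_NONE)[0]:
        if not amin<cv2.contourArea(c)<amax: continue
        P=onplane(f,c[:,0],z)[:,:2]; (x,y),(w,h),a=cv2.minAreaRect(P.astype(np.float32))
        if w<h: w,h,a=h,w,a+90
        out.append((x,y,w,h,(a+90)%180-90,*c[:,0].mean(0)))
    return out
E
python3 - <<'E'
from h import *
np.set_printoptions(suppress=True,precision=1)
for n in ['top','side']:
    f=cam(n); print(n)
    for g in glass(f): print(np.round(g,1))
    if n=='top':
        print('frame base corners?',onplane(f,[[211,182],[371,182]],30),'posts',onplane(f,[[210,278],[369,278]],66),'knob',onplane(f,[281,278],115),'mark',onplane(f,[255,181],30), 'pointer',onplane(f,[283,184],32))
        hsv=cv2.cvtColor(f['img'],cv2.COLOR_BGR2HSV); T=f
print(r.grab_frame('wrist')['T_tool_cam'])
big=cv2.resize(T['img'][160:310,190:440],None,fx=3.2,fy=3.2,interpolation=cv2.INTER_CUBIC); cv2.imwrite('pics/crop.png',big)
E
```

```text
top
[428.4 312.5  66.   26.6  18.1 160.7 285.2]
[ 401.8 -775.8  214.    61.1    0.1  601.8  288.9]
[ 401.8 -705.3  216.2   62.5    0.   573.2  289.6]
[509.4 427.4  65.5  27.5 -19.6 114.7 253.4]
[534.5 322.9  63.3  25.    0.7 157.  242.5]
[ 532.2 -313.3   65.4   26.1  -11.5  412.3  239. ]
[626.4 322.6  66.   26.3   3.7 157.6 206. ]
[ 639.3 -313.3   65.5   26.     4.9  410.6  196.7]
frame base corners? [[ 680.8  184.5   30. ]
 [ 673.8 -212.5   30. ]] posts [[ 442.1  179.4   66. ]
 [ 435.6 -197.4   66. ]] knob [[437.8   8.1 115. ]] mark [[681.4  75.3  30. ]] pointer [[672.2   5.8  32. ]]
side
[510.6 423.3  67.9  29.  -19.9 160.9 420.9]
[428.9 308.6  67.4  28.5  18.7 236.9 404.5]
[535.5 318.9  67.5  28.1  -0.2 196.5 373.3]
[627.7 318.3  67.   28.5   3.5 168.3 345. ]
[ -10.9 -304.6  203.1  179.   -69.6  598.   334. ]
[ 532.2 -319.2   66.3   27.7  -12.   393.2  203.7]
[ 544.6 -859.3  184.8   69.3  -69.8  497.   111.7]
[[-0.   1.   0.3 75.6]
 [ 1.   0.   0.  -1.1]
 [ 0.   0.3 -1.  29.7]
 [ 0.   0.   0.   1. ]]
```

View pics/crop.png

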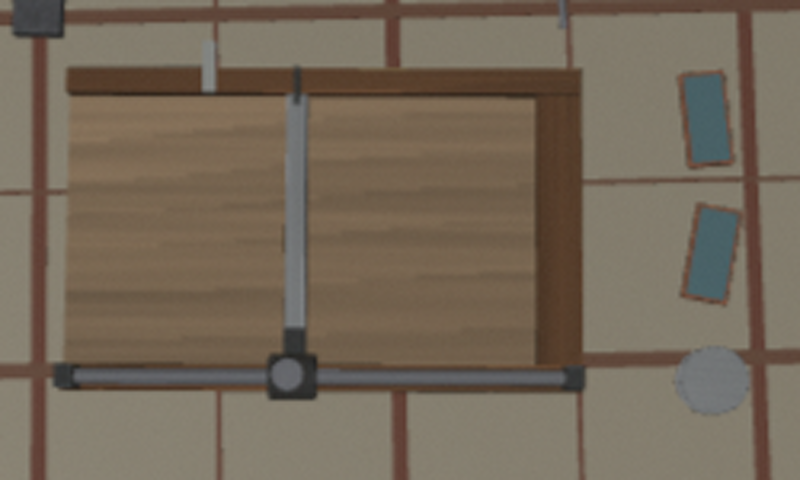

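The crop shows the frame with a yaw of about -0.017 rad and its centre near (554,-11). The white mark is at crop (208,65), left of the pointer at (297,85). I'll go to the knob first.

Create go.py:
```python
# go.py x y yaw [zTCP]: tool-axis shift in cm from the measured pose
import sys; from h import *
def go(x,y,yaw,z=None):
    s=r.sense(); p=s['eef_pos']; w=s['tcp_rot'][2]; dx,dy=x-p[0],y-p[1]
    dyaw=(w-yaw+np.pi/2)%np.pi-np.pi/2; w2=w
    print(f"now {np.round(p,1)} yaw {w:.3f} q6 {s['qpos'][5]:.2f} | now-axes tx {(dx*np.cos(w)+dy*np.sin(w))/10:.2f} ty {(dx*np.sin(w)-dy*np.cos(w))/10:.2f} tz {(p[2]-(z if z else p[2]))/10:.2f} turn {dyaw:.3f}", end=' ')
    w2=w-dyaw; print(f"| turned-axes tx {(dx*np.cos(w2)+dy*np.sin(w2))/10:.2f} ty {(dx*np.sin(w2)-dy*np.cos(w2))/10:.2f}")
if __name__=="__main__": go(*map(float,sys.argv[1:]))
```

```text
(no output)
```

Request:
{"method": "apply_moves", "body": {"deltas": [{"claw":-1,"delta_pos":[0,0,0],"yaw":0.136},{"claw":-1,"delta_pos":[0,0,0],"yaw":0.136},{"claw":-1,"delta_pos":[0,0,0],"yaw":0.136},{"claw":-1,"delta_pos":[1.58,-4.9,0],"yaw":0},{"claw":-1,"delta_pos":[1.58,-4.9,0],"yaw":0},{"claw":-1,"delta_pos":[1.58,-4.9,0],"yaw":0},{"claw":-1,"delta_pos":[1.58,-4.9,0],"yaw":0},{"claw":-1,"delta_pos":[1.58,-4.9,0],"yaw":0}]}}

```text
clock: 1.25
eef_pos: [321.5, -332.7, 404.7]
tcp_rot: [3.141, -0.0, -0.018]
contact_force: [0.9, -0.1, -0.1]
opening: 0.999
grasp_force: 0.0
```

Request:
{"method": "apply_moves", "body": {"deltas": [{"claw":-1,"delta_pos":[1.58,-4.9,0],"yaw":0},{"claw":-1,"delta_pos":[1.58,-4.9,0],"yaw":0},{"claw":-1,"delta_pos":[1.58,-4.9,0],"yaw":0},{"claw":-1,"delta_pos":[1.58,-4.9,0],"yaw":0},{"claw":-1,"delta_pos":[1.58,-4.9,0],"yaw":0},{"claw":-1,"delta_pos":[1.58,-4.9,0],"yaw":0},{"claw":-1,"delta_pos":[1.58,-4.9,0],"yaw":0},{"claw":-1,"delta_pos":[0,0,0],"yaw":0}]}}

```text
clock: 2.25
eef_pos: [438.5, 9.4, 404.8]
tcp_rot: [-3.141, -0.001, -0.013]
contact_force: [0.3, -0.0, 0.6]
opening: 1.002
grasp_force: 0.0
```

```bash
python3 go.py 438 8 -0.017 255
python3 - <<'E'
from h import *
f=cam('wrist'); cv2.imwrite('pics/w1.png',f['img']); np.save('w1.npy',f,allow_pickle=True)
print(project(f,[[438,8,115]]))
E
```

```text
now [438.5   9.4 404.8] yaw -0.013 q6 1.60 | now-axes tx -0.05 ty 0.14 tz 14.98 turn 0.004 | turned-axes tx -0.04 ty 0.14
[[331.69263664 228.78166004]]
```

View pics/w1.png

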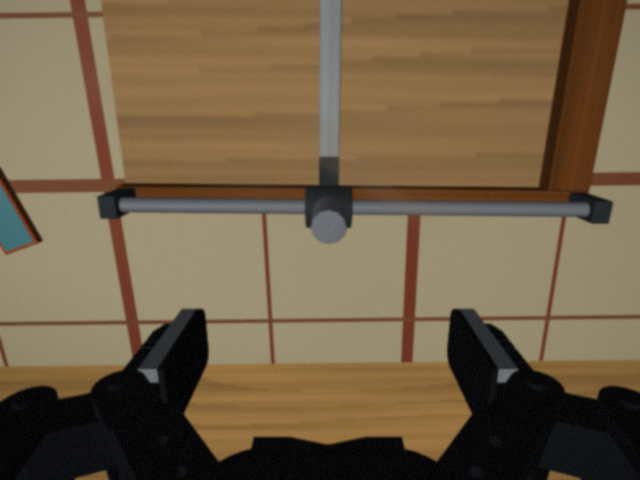

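The knob top is at (328,226), against a predicted (332,229), so agreement is about 1.5 mm. I'll descend and grip it.

Request:
{"method": "apply_moves", "body": {"deltas": [{"claw":-1,"delta_pos":[0,0,4],"yaw":0},{"claw":-1,"delta_pos":[0,0,4],"yaw":0},{"claw":-1,"delta_pos":[0,0,4],"yaw":0},{"claw":-1,"delta_pos":[0,0,3],"yaw":0},{"claw":0.6,"delta_pos":[0,0,0],"yaw":0},{"claw":0.6,"delta_pos":[0,0,0],"yaw":0},{"claw":0.6,"delta_pos":[0,0,0],"yaw":0},{"claw":0.6,"delta_pos":[0,0,0],"yaw":0}], "grip_force": 30}}

```text
clock: 3.3
eef_pos: [438.3, 6.7, 256.0]
tcp_rot: [-3.142, -0.002, -0.017]
contact_force: [-1.0, -1.4, 7.3]
opening: 0.274
grasp_force: 29.0
```

Request:
{"method": "apply_moves", "body": {"deltas": [{"claw":0.6,"delta_pos":[0,-2,0],"yaw":0},{"claw":0.6,"delta_pos":[0,-2.5,0],"yaw":0},{"claw":0.6,"delta_pos":[0,-2.5,0],"yaw":0},{"claw":0.6,"delta_pos":[0,-2.5,0],"yaw":0},{"claw":0.6,"delta_pos":[0,-2.5,0],"yaw":0},{"claw":0.6,"delta_pos":[0,-1.3,0],"yaw":0},{"claw":0.6,"delta_pos":[0,-0.5,0],"yaw":0},{"claw":0.6,"delta_pos":[0,0,0],"yaw":0}]}}

```text
clock: 4.3
eef_pos: [441.3, 145.5, 256.0]
tcp_rot: [-3.14, -0.004, -0.017]
contact_force: [2.3, 3.1, 6.9]
opening: 0.273
grasp_force: 30.3
```

Request:
{"method": "apply_moves", "body": {"deltas": [{"claw":0.6,"delta_pos":[0,-0.3,0],"yaw":0},{"claw":0.6,"delta_pos":[0,-0.3,0],"yaw":0},{"claw":0.6,"delta_pos":[0,-0.2,0],"yaw":0},{"claw":0.6,"delta_pos":[0,0,0],"yaw":0}]}}

```text
clock: 4.8
eef_pos: [441.5, 152.9, 256.0]
tcp_rot: [-3.14, -0.004, -0.017]
contact_force: [2.9, -0.9, 7.4]
opening: 0.27
grasp_force: 30.3
```

Request:
{"method": "apply_moves", "body": {"deltas": [{"claw":0.6,"delta_pos":[0,-0.2,0],"yaw":0},{"claw":0.6,"delta_pos":[0,-0.2,0],"yaw":0},{"claw":0.6,"delta_pos":[0,-0.2,0],"yaw":0},{"claw":0.6,"delta_pos":[0,-0.2,0],"yaw":0},{"claw":0.6,"delta_pos":[0,0,0],"yaw":0}]}}

```text
clock: 5.42
eef_pos: [441.5, 156.3, 255.9]
tcp_rot: [3.132, -0.002, -0.012]
contact_force: [11.5, -50.5, 16.2]
opening: 0.271
grasp_force: 34.5
```

Request:
{"method": "apply_moves", "body": {"deltas": [{"claw":0.6,"delta_pos":[0,0.3,0],"yaw":0},{"claw":0,"delta_pos":[0,0,0],"yaw":0},{"claw":-0.4,"delta_pos":[0,0,0],"yaw":0},{"claw":-0.4,"delta_pos":[0,0,-2.5],"yaw":0},{"claw":-0.4,"delta_pos":[0,0,-3],"yaw":0},{"claw":-0.4,"delta_pos":[-0.5,-5,0],"yaw":0},{"claw":-0.4,"delta_pos":[-0.5,-5,0],"yaw":0},{"claw":-0.4,"delta_pos":[-0.6,-5.4,0],"yaw":0}]}}

```text
clock: 6.42
eef_pos: [426.5, 313.7, 309.9]
tcp_rot: [-3.141, -0.0, -0.017]
contact_force: [1.2, -0.1, -0.0]
opening: 0.7
grasp_force: 0.0
```

Request:
{"method": "apply_moves", "body": {"deltas": [{"claw":-0.4,"delta_pos":[0,0,0],"yaw":-0.168},{"claw":-0.4,"delta_pos":[0,0,0],"yaw":-0.168},{"claw":-0.4,"delta_pos":[0,0,0],"yaw":0}]}}

```text
clock: 6.8
eef_pos: [426.6, 312.4, 309.6]
tcp_rot: [-3.142, 0.001, 0.319]
contact_force: [0.2, 0.5, 0.9]
opening: 0.7
grasp_force: 0.0
```

```bash
cat > near.py <<'E'
import sys; from h import *; from go import go
z=float(sys.argv[1]) if len(sys.argv)>1 else 8
f=cam('wrist'); p=r.sense()['eef_pos']
gs=sorted(glass(f,z,1500,40000),key=lambda g:np.hypot(g[0]-p[0],g[1]-p[1]))
for g in gs[:3]: print(np.round(g,1)); go(g[0],g[1],np.radians(g[4]))
E
python3 near.py
python3 - <<'E'
from h import *
f=cam('top'); print([np.round(g,1) for g in glass(f) if g[2]<120], onplane(f,[281,278],115))
cv2.imwrite('pics/t2.png',f['img'][150:330]); cv2.imwrite('pics/w2.png',cam('wrist')['img'])
E
```

```text
[426.8 311.3  68.3  28.9  19.  331.  221.5]
now [426.7 312.2 309.6] yaw 0.316 q6 1.88 | now-axes tx -0.02 ty 0.08 tz 0.00 turn -0.016 | turned-axes tx -0.02 ty 0.08
[5.340e+02 3.217e+02 6.870e+01 2.920e+01 5.000e-01 3.712e+02 5.620e+01]
now [426.7 312.2 309.6] yaw 0.316 q6 1.88 | now-axes tx 10.50 ty 2.43 tz 0.00 turn 0.306 | turned-axes tx 10.74 ty -0.84
[509.1 426.2  68.4  29.3 -19.9 193.5  43. ]
now [426.7 312.2 309.6] yaw 0.316 q6 1.88 | now-axes tx 11.37 ty -8.28 tz 0.00 turn 0.664 | turned-axes tx 3.85 ty -13.53
[array([534.5, 322.9,  63.3,  25. ,   0.7, 157. , 242.5]), array([ 532.2, -313.3,   65.4,   26.2,  -11.5,  412.3,  239. ]), array([626.4, 322.7,  66. ,  26.3,   3.8, 157.5, 206. ]), array([ 639.2, -313.3,   65.3,   26. ,    4.9,  410.6,  196.7])] [[437.80766753   8.0894106  115.        ]]
```

View pics/w2.png

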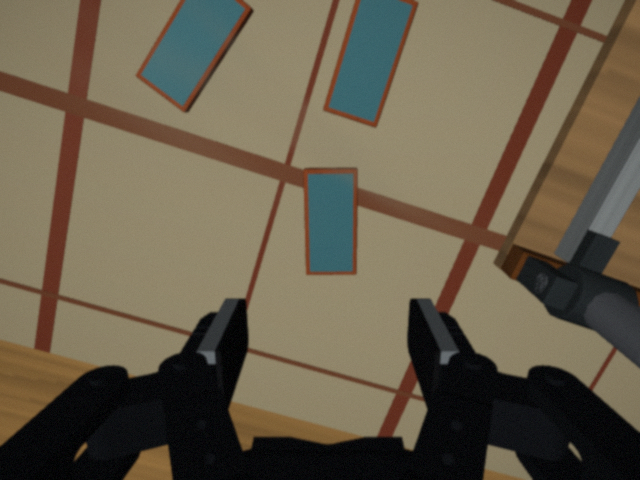

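The piece is centred between the fingers at (331,221). I'll descend.

Request:
{"method": "apply_moves", "body": {"deltas": [{"claw":-0.4,"delta_pos":[0,0.08,5],"yaw":-0.016},{"claw":-0.4,"delta_pos":[0,0,5],"yaw":0},{"claw":-0.4,"delta_pos":[0,0,2.5],"yaw":0},{"claw":-0.4,"delta_pos":[0,0,1.0],"yaw":0},{"claw":0.5,"delta_pos":[0,0,0],"yaw":0},{"claw":0.5,"delta_pos":[0,0,0],"yaw":0},{"claw":0.5,"delta_pos":[0,0,0],"yaw":0}], "grip_force": 50}}

```text
clock: 7.82
eef_pos: [427.7, 311.5, 175.8]
tcp_rot: [-3.141, -0.002, 0.335]
contact_force: [0.6, -0.7, 0.3]
opening: 0.398
grasp_force: 49.7
```

Request:
{"method": "apply_moves", "body": {"deltas": [{"claw":0.5,"delta_pos":[0,0,-2],"yaw":0},{"claw":0.5,"delta_pos":[0,0,-5],"yaw":0.176},{"claw":0.5,"delta_pos":[0,0,-5.4],"yaw":0.176},{"claw":0.5,"delta_pos":[1.48,4.86,0],"yaw":0},{"claw":0.5,"delta_pos":[1.48,4.86,0],"yaw":0},{"claw":0.5,"delta_pos":[1.48,4.86,0],"yaw":0},{"claw":0.5,"delta_pos":[1.48,4.86,0],"yaw":0},{"claw":0.5,"delta_pos":[1.48,4.86,0],"yaw":0}]}}

```text
clock: 8.82
eef_pos: [497.4, 65.4, 299.6]
tcp_rot: [-3.141, -0.002, -0.017]
contact_force: [1.5, 0.3, -0.3]
opening: 0.4
grasp_force: 50.0
```

Request:
{"method": "apply_moves", "body": {"deltas": [{"claw":0.5,"delta_pos":[1.48,4.86,0],"yaw":0},{"claw":0.5,"delta_pos":[0,0,4],"yaw":0},{"claw":0.5,"delta_pos":[0,0,3.5],"yaw":0},{"claw":0.5,"delta_pos":[0,0,2],"yaw":0},{"claw":0.5,"delta_pos":[0,0,0],"yaw":0}]}}

```text
clock: 9.45
eef_pos: [510.5, 18.1, 203.0]
tcp_rot: [3.141, 0.002, -0.017]
contact_force: [-0.4, -0.2, -0.1]
opening: 0.401
grasp_force: 50.0
```

```bash
python3 go.py 511.5 18.7 -0.017 188.5
```

```text
now [510.5  18.1 203. ] yaw -0.017 q6 1.62 | now-axes tx 0.10 ty -0.06 tz 1.45 turn -0.000 | turned-axes tx 0.10 ty -0.06
```

Request:
{"method": "apply_moves", "body": {"deltas": [{"claw":0.5,"delta_pos":[0.1,0,1.0],"yaw":0},{"claw":0.5,"delta_pos":[0,0,0.45],"yaw":0},{"claw":0.5,"delta_pos":[0,0,0],"yaw":0},{"claw":-0.15,"delta_pos":[0,0,0],"yaw":0},{"claw":-0.15,"delta_pos":[0,0,0],"yaw":0},{"claw":-0.15,"delta_pos":[0,0,-3],"yaw":0},{"claw":-0.4,"delta_pos":[0,0,-4],"yaw":0},{"claw":-0.4,"delta_pos":[0,0,-4.5],"yaw":0}]}}

```text
clock: 10.45
eef_pos: [511.8, 18.1, 305.2]
tcp_rot: [3.142, 0.001, -0.017]
contact_force: [0.8, 0.6, 0.9]
opening: 0.701
grasp_force: 0.0
```

```bash
python3 near.py 20; python3 go.py 534 321 0.007 300;  python3 - <<'E'
from h import *
cv2.imwrite('pics/w3.png',cam('wrist')['img'])
E
```

```text
[509.5  19.5  67.6  29.6  -0.9 327.2 230.3]
now [513.7  18.2 310.8] yaw -0.017 q6 1.62 | now-axes tx -0.42 ty -0.12 tz 0.00 turn -0.002 | turned-axes tx -0.42 ty -0.12
now [513.7  18.2 310.8] yaw -0.017 q6 1.62 | now-axes tx 1.51 ty -30.31 tz 1.08 turn -0.024 | turned-axes tx 2.25 ty -30.27
```

View pics/w3.png

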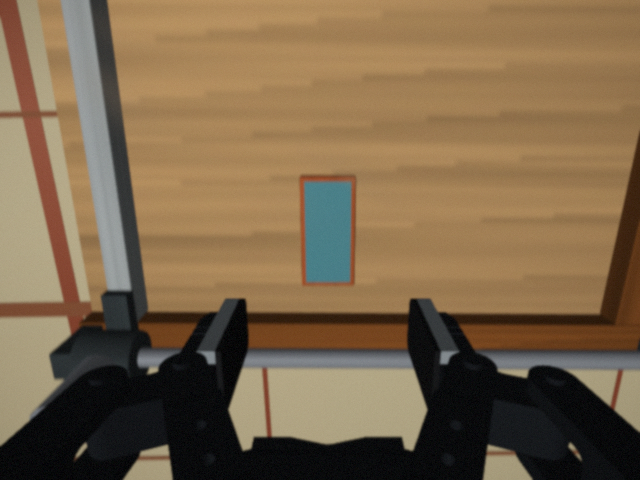

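Piece 1 lies flat in the frame at (328,230). Next is piece B.

Request:
{"method": "apply_moves", "body": {"deltas": [{"claw":-0.4,"delta_pos":[0.25,-5.05,0.18],"yaw":0},{"claw":-0.4,"delta_pos":[0.25,-5.05,0.18],"yaw":0},{"claw":-0.4,"delta_pos":[0.25,-5.05,0.18],"yaw":0},{"claw":-0.4,"delta_pos":[0.25,-5.05,0.18],"yaw":0},{"claw":-0.4,"delta_pos":[0.25,-5.05,0.18],"yaw":0},{"claw":-0.4,"delta_pos":[0.25,-5.05,0.18],"yaw":-0.024},{"claw":-0.4,"delta_pos":[0,0,0],"yaw":0}]}}

```text
clock: 11.42
eef_pos: [532.0, 323.8, 292.6]
tcp_rot: [-3.141, -0.0, 0.01]
contact_force: [-0.9, -0.6, -0.1]
opening: 0.701
grasp_force: 0.0
```

```bash
python3 near.py
```

```text
[533.3 321.2  67.6  28.8   0.7 333.6 226.2]
now [531.8 322.  292.5] yaw 0.009 q6 2.10 | now-axes tx 0.15 ty 0.08 tz 0.00 turn -0.003 | turned-axes tx 0.15 ty 0.08
[625.4 320.3  68.3  29.    3.6 337.5  71.5]
now [531.8 322.  292.5] yaw 0.009 q6 2.10 | now-axes tx 9.36 ty 0.25 tz 0.00 turn -0.054 | turned-axes tx 9.33 ty 0.76
[508.1 425.7  68.4  28.9 -19.8 175.4 261.2]
now [531.8 322.  292.5] yaw 0.009 q6 2.10 | now-axes tx -2.27 ty -10.39 tz 0.00 turn 0.355 | turned-axes tx -5.73 ty -8.96
```

Request:
{"method": "apply_moves", "body": {"deltas": [{"claw":-0.4,"delta_pos":[0.15,0.08,4.5],"yaw":0},{"claw":-0.4,"delta_pos":[0,0,4.5],"yaw":0},{"claw":-0.4,"delta_pos":[0,0,2.7],"yaw":0},{"claw":-0.4,"delta_pos":[0,0,0],"yaw":0},{"claw":0.5,"delta_pos":[0,0,0],"yaw":0},{"claw":0.5,"delta_pos":[0,0,0],"yaw":0},{"claw":0.5,"delta_pos":[0,0,0],"yaw":0}]}}

```text
clock: 12.35
eef_pos: [534.4, 320.1, 178.2]
tcp_rot: [-3.141, -0.002, 0.007]
contact_force: [-0.1, -2.8, 7.2]
opening: 0.389
grasp_force: 50.0
```

Request:
{"method": "apply_moves", "body": {"deltas": [{"claw":0.5,"delta_pos":[0,0,-2],"yaw":0.024},{"claw":0.5,"delta_pos":[0,0,-5],"yaw":0},{"claw":0.5,"delta_pos":[0,0,-5.4],"yaw":0},{"claw":0.5,"delta_pos":[-0.21,4.62,0],"yaw":0},{"claw":0.5,"delta_pos":[-0.21,4.62,0],"yaw":0},{"claw":0.5,"delta_pos":[-0.21,4.62,0],"yaw":0},{"claw":0.5,"delta_pos":[-0.21,4.62,0],"yaw":0},{"claw":0.5,"delta_pos":[-0.21,4.62,0],"yaw":0}]}}

```text
clock: 13.35
eef_pos: [519.1, 88.0, 302.1]
tcp_rot: [-3.141, -0.002, -0.018]
contact_force: [1.1, 0.0, 0.3]
opening: 0.392
grasp_force: 49.7
```

Request:
{"method": "apply_moves", "body": {"deltas": [{"claw":0.5,"delta_pos":[-0.21,4.62,0],"yaw":0},{"claw":0.5,"delta_pos":[-0.21,4.62,0],"yaw":0},{"claw":0.5,"delta_pos":[-0.21,4.62,0],"yaw":0},{"claw":0.5,"delta_pos":[0,0,4],"yaw":0},{"claw":0.5,"delta_pos":[0,0,4],"yaw":0},{"claw":0.5,"delta_pos":[0,0,1.5],"yaw":0},{"claw":0.5,"delta_pos":[0,0,0],"yaw":0}]}}

```text
clock: 14.22
eef_pos: [510.7, -49.0, 205.6]
tcp_rot: [-3.141, 0.001, -0.017]
contact_force: [-0.1, 0.1, -0.4]
opening: 0.389
grasp_force: 49.9
```

```bash
python3 go.py 510.4 -48.3 -0.017 188.5
```

```text
now [510.7 -49.  205.6] yaw -0.017 q6 1.49 | now-axes tx -0.03 ty -0.07 tz 1.71 turn -0.000 | turned-axes tx -0.03 ty -0.07
```

Request:
{"method": "apply_moves", "body": {"deltas": [{"claw":0.5,"delta_pos":[0,0,1.0],"yaw":0},{"claw":0.5,"delta_pos":[0,0,0.5],"yaw":0},{"claw":0.5,"delta_pos":[0,0,0],"yaw":0},{"claw":-0.15,"delta_pos":[0,0,0],"yaw":0},{"claw":-0.15,"delta_pos":[0,0,0],"yaw":0},{"claw":-0.15,"delta_pos":[0,0,-3],"yaw":0},{"claw":-0.4,"delta_pos":[0,0,-4],"yaw":0},{"claw":-0.4,"delta_pos":[0,0,-4.5],"yaw":0}]}}

```text
clock: 15.22
eef_pos: [510.3, -49.2, 306.4]
tcp_rot: [-3.142, 0.001, -0.017]
contact_force: [1.4, -0.1, -0.7]
opening: 0.702
grasp_force: 0.0
```

```bash
python3 near.py 20; python3 go.py 625.5 320.5 0.063 300
```

```text
[508.3 -47.9  67.7  29.7  -1.  327.2 229.7]
now [512.2 -49.4 311.9] yaw -0.017 q6 1.49 | now-axes tx -0.39 ty -0.14 tz 0.00 turn 0.000 | turned-axes tx -0.39 ty -0.14
[509.5  20.9  67.8  28.8  -0.9 221.3 229.5]
now [512.2 -49.4 311.9] yaw -0.017 q6 1.49 | now-axes tx -0.39 ty -7.02 tz 0.00 turn -0.001 | turned-axes tx -0.38 ty -7.02
now [512.2 -49.4 311.9] yaw -0.017 q6 1.49 | now-axes tx 10.69 ty -37.18 tz 1.19 turn -0.080 | turned-axes tx 13.64 ty -36.20
```

Request:
{"method": "apply_moves", "body": {"deltas": [{"claw":-0.4,"delta_pos":[1.34,-4.65,0.15],"yaw":0},{"claw":-0.4,"delta_pos":[1.34,-4.65,0.15],"yaw":0},{"claw":-0.4,"delta_pos":[1.34,-4.65,0.15],"yaw":0},{"claw":-0.4,"delta_pos":[1.34,-4.65,0.15],"yaw":0},{"claw":-0.4,"delta_pos":[1.34,-4.65,0.15],"yaw":0},{"claw":-0.4,"delta_pos":[1.34,-4.65,0.15],"yaw":0},{"claw":-0.4,"delta_pos":[1.34,-4.65,0.15],"yaw":0},{"claw":-0.4,"delta_pos":[1.34,-4.65,0.15],"yaw":0}]}}

```text
clock: 16.27
eef_pos: [624.4, 322.5, 293.2]
tcp_rot: [3.142, -0.0, -0.017]
contact_force: [0.4, 0.5, -0.3]
opening: 0.703
grasp_force: 0.0
```

Request:
{"method": "apply_moves", "body": {"deltas": [{"claw":-0.4,"delta_pos":[0,0,0],"yaw":-0.08},{"claw":-0.4,"delta_pos":[0,0,0],"yaw":0}]}}

```text
clock: 16.52
eef_pos: [623.9, 321.3, 292.9]
tcp_rot: [3.141, 0.001, 0.063]
contact_force: [0.2, -0.6, -0.6]
opening: 0.698
grasp_force: 0.0
```

```bash
python3 near.py
```

```text
[624.9 320.8  67.7  29.2   3.5 329.9 226. ]
now [624.  320.8 293. ] yaw 0.061 q6 1.98 | now-axes tx 0.10 ty -0.00 tz 0.00 turn 0.000 | turned-axes tx 0.10 ty -0.00
```

Request:
{"method": "apply_moves", "body": {"deltas": [{"claw":-0.4,"delta_pos":[0.1,0,4.5],"yaw":0},{"claw":-0.4,"delta_pos":[0,0,4.5],"yaw":0},{"claw":-0.4,"delta_pos":[0,0,2.6],"yaw":0},{"claw":-0.4,"delta_pos":[0,0,0],"yaw":0},{"claw":0.5,"delta_pos":[0,0,0],"yaw":0},{"claw":0.5,"delta_pos":[0,0,0],"yaw":0},{"claw":0.5,"delta_pos":[0,0,0],"yaw":0}]}}

```text
clock: 17.45
eef_pos: [625.9, 321.1, 179.6]
tcp_rot: [-3.141, -0.003, 0.063]
contact_force: [-0.9, -2.4, 6.8]
opening: 0.375
grasp_force: 49.4
```

Request:
{"method": "apply_moves", "body": {"deltas": [{"claw":0.5,"delta_pos":[0,0,-2],"yaw":0.04},{"claw":0.5,"delta_pos":[0,0,-5],"yaw":0.04},{"claw":0.5,"delta_pos":[0,0,-5],"yaw":0},{"claw":0.5,"delta_pos":[-0.32,4.35,0],"yaw":0},{"claw":0.5,"delta_pos":[-0.32,4.35,0],"yaw":0},{"claw":0.5,"delta_pos":[-0.32,4.35,0],"yaw":0},{"claw":0.5,"delta_pos":[-0.32,4.35,0],"yaw":0},{"claw":0.5,"delta_pos":[-0.32,4.35,0],"yaw":0}]}}

```text
clock: 18.45
eef_pos: [605.3, 102.5, 298.6]
tcp_rot: [-3.141, -0.002, -0.017]
contact_force: [-0.0, -0.7, 0.1]
opening: 0.378
grasp_force: 49.6
```

Request:
{"method": "apply_moves", "body": {"deltas": [{"claw":0.5,"delta_pos":[-0.32,4.35,0],"yaw":0},{"claw":0.5,"delta_pos":[-0.32,4.35,0],"yaw":0},{"claw":0.5,"delta_pos":[0,0,4],"yaw":0},{"claw":0.5,"delta_pos":[0,0,4],"yaw":0},{"claw":0.5,"delta_pos":[0,0,1.2],"yaw":0},{"claw":0.5,"delta_pos":[0,0,0],"yaw":0}]}}

```text
clock: 19.2
eef_pos: [597.7, 17.0, 205.7]
tcp_rot: [-3.142, 0.0, -0.017]
contact_force: [0.9, -0.7, 0.4]
opening: 0.376
grasp_force: 49.8
```

```bash
python3 go.py 597.5 17.3 -0.017 190
```

```text
now [597.7  17.  205.7] yaw -0.017 q6 1.61 | now-axes tx -0.02 ty -0.03 tz 1.57 turn -0.000 | turned-axes tx -0.02 ty -0.03
```

Request:
{"method": "apply_moves", "body": {"deltas": [{"claw":0.5,"delta_pos":[0,0,0.9],"yaw":0},{"claw":0.5,"delta_pos":[0,0,0.5],"yaw":0},{"claw":0.5,"delta_pos":[0,0,0],"yaw":0},{"claw":-0.15,"delta_pos":[0,0,0],"yaw":0},{"claw":-0.15,"delta_pos":[0,0,0],"yaw":0},{"claw":-0.15,"delta_pos":[0,0,-3],"yaw":0},{"claw":-0.4,"delta_pos":[0,0,-4],"yaw":0},{"claw":-0.4,"delta_pos":[0,0,-4.5],"yaw":0}]}}

```text
clock: 20.2
eef_pos: [597.2, 16.9, 307.2]
tcp_rot: [3.142, 0.001, -0.017]
contact_force: [1.1, -0.2, -0.4]
opening: 0.693
grasp_force: 0.0
```

```bash
python3 near.py 20; python3 go.py 508.5 425.8 -0.346 295
```

```text
[595.6  18.3  67.8  29.6  -1.  327.1 228.8]
now [599.2  16.9 313.4] yaw -0.017 q6 1.61 | now-axes tx -0.36 ty -0.13 tz 0.00 turn -0.000 | turned-axes tx -0.36 ty -0.13
[ 5.077e+02  1.960e+01  6.640e+01  2.950e+01 -3.000e-01  3.276e+02
  3.472e+02]
now [599.2  16.9 313.4] yaw -0.017 q6 1.61 | now-axes tx -9.15 ty -0.11 tz 0.00 turn -0.011 | turned-axes tx -9.15 ty -0.22
now [599.2  16.9 313.4] yaw -0.017 q6 1.61 | now-axes tx -9.77 ty -40.73 tz 1.84 turn 0.329 | turned-axes tx -22.40 ty -35.39
```

Request:
{"method": "apply_moves", "body": {"deltas": [{"claw":-0.4,"delta_pos":[-1.22,-5.09,0.23],"yaw":0},{"claw":-0.4,"delta_pos":[-1.22,-5.09,0.23],"yaw":0},{"claw":-0.4,"delta_pos":[-1.22,-5.09,0.23],"yaw":0},{"claw":-0.4,"delta_pos":[-1.22,-5.09,0.23],"yaw":0},{"claw":-0.4,"delta_pos":[-1.22,-5.09,0.23],"yaw":0},{"claw":-0.4,"delta_pos":[-1.22,-5.09,0.23],"yaw":0},{"claw":-0.4,"delta_pos":[-1.22,-5.09,0.23],"yaw":0},{"claw":-0.4,"delta_pos":[-1.22,-5.09,0.23],"yaw":0}]}}

```text
clock: 21.25
eef_pos: [506.4, 427.3, 287.9]
tcp_rot: [-3.142, -0.0, -0.017]
contact_force: [0.0, 0.2, -0.1]
opening: 0.699
grasp_force: 0.0
```

Request:
{"method": "apply_moves", "body": {"deltas": [{"claw":-0.4,"delta_pos":[0,0,0],"yaw":0.165},{"claw":-0.4,"delta_pos":[0,0,0],"yaw":0.164},{"claw":-0.4,"delta_pos":[0,0,0],"yaw":0}]}}

```text
clock: 21.62
eef_pos: [506.8, 425.8, 287.8]
tcp_rot: [3.141, 0.0, -0.345]
contact_force: [-0.3, 0.0, -0.3]
opening: 0.698
grasp_force: 0.0
```

```bash
python3 near.py
```

```text
[508.4 426.   67.7  29.2 -19.7 327.9 226.8]
now [506.9 425.7 287.8] yaw -0.343 q6 2.61 | now-axes tx 0.13 ty -0.08 tz 0.00 turn 0.002 | turned-axes tx 0.13 ty -0.08
```

Request:
{"method": "apply_moves", "body": {"deltas": [{"claw":-0.4,"delta_pos":[0.13,-0.05,4.5],"yaw":0},{"claw":-0.4,"delta_pos":[0,0,4.5],"yaw":0},{"claw":-0.4,"delta_pos":[0,0,2.0],"yaw":0},{"claw":-0.4,"delta_pos":[0,0,0],"yaw":0},{"claw":0.5,"delta_pos":[0,0,0],"yaw":0},{"claw":0.5,"delta_pos":[0,0,0],"yaw":0},{"claw":0.5,"delta_pos":[0,0,0],"yaw":0}]}}

```text
clock: 22.55
eef_pos: [509.5, 426.6, 181.4]
tcp_rot: [-3.137, -0.003, -0.346]
contact_force: [-1.6, -2.4, 13.4]
opening: 0.25
grasp_force: 6.5
```

Request:
{"method": "apply_moves", "body": {"deltas": [{"claw":0.5,"delta_pos":[0,0,-2],"yaw":0},{"claw":0.5,"delta_pos":[0,0,-5],"yaw":-0.164},{"claw":0.5,"delta_pos":[0,0,-5],"yaw":-0.163},{"claw":0.5,"delta_pos":[1.07,5.27,0],"yaw":0},{"claw":0.5,"delta_pos":[1.07,5.27,0],"yaw":0},{"claw":0.5,"delta_pos":[1.07,5.27,0],"yaw":0},{"claw":0.5,"delta_pos":[1.07,5.27,0],"yaw":0},{"claw":0.5,"delta_pos":[1.07,5.27,0],"yaw":0}]}}

```text
clock: 23.55
eef_pos: [557.1, 159.7, 300.0]
tcp_rot: [-3.141, -0.003, -0.019]
contact_force: [1.1, 1.0, 0.5]
opening: 0.248
grasp_force: 0.0
```

Request:
{"method": "apply_moves", "body": {"deltas": [{"claw":0.5,"delta_pos":[1.07,5.27,0],"yaw":0},{"claw":0.5,"delta_pos":[1.07,5.27,0],"yaw":0},{"claw":0.5,"delta_pos":[1.07,5.27,0],"yaw":0},{"claw":0.5,"delta_pos":[1.07,5.27,0],"yaw":0},{"claw":0.5,"delta_pos":[0,0,4],"yaw":0},{"claw":0.5,"delta_pos":[0,0,4],"yaw":0},{"claw":0.5,"delta_pos":[0,0,1.2],"yaw":0},{"claw":0.5,"delta_pos":[0,0,0],"yaw":0}]}}

```text
clock: 24.55
eef_pos: [595.7, -50.2, 206.7]
tcp_rot: [-3.142, -0.0, -0.019]
contact_force: [-0.1, -0.1, 0.4]
opening: 0.254
grasp_force: 0.0
```

```bash
python3 go.py 596.4 -49.7 -0.017 190
```

```text
now [595.7 -50.2 206.7] yaw -0.019 q6 1.50 | now-axes tx 0.06 ty -0.05 tz 1.67 turn -0.002 | turned-axes tx 0.06 ty -0.05
```

The grip on D missed because the tips were too high on the 8 mm glass. I'll go back and grip about 5 mm lower.

Request:
{"method": "apply_moves", "body": {"deltas": [{"claw":-0.4,"delta_pos":[0,0,-4],"yaw":0},{"claw":-0.4,"delta_pos":[0,0,-4.5],"yaw":0},{"claw":-0.4,"delta_pos":[-1.07,-5.27,0],"yaw":0},{"claw":-0.4,"delta_pos":[-1.07,-5.27,0],"yaw":0},{"claw":-0.4,"delta_pos":[-1.07,-5.27,0],"yaw":0},{"claw":-0.4,"delta_pos":[-1.07,-5.27,0],"yaw":0},{"claw":-0.4,"delta_pos":[-1.07,-5.27,0],"yaw":0},{"claw":-0.4,"delta_pos":[-1.07,-5.27,0],"yaw":0}]}}

```text
clock: 25.55
eef_pos: [537.3, 269.3, 293.7]
tcp_rot: [-3.14, -0.003, -0.019]
contact_force: [0.9, 0.3, -0.4]
opening: 0.699
grasp_force: 0.0
```

Request:
{"method": "apply_moves", "body": {"deltas": [{"claw":-0.4,"delta_pos":[-1.07,-5.27,0],"yaw":0},{"claw":-0.4,"delta_pos":[-1.07,-5.27,0],"yaw":0},{"claw":-0.4,"delta_pos":[-1.07,-5.27,0],"yaw":0},{"claw":-0.4,"delta_pos":[0,0,0],"yaw":0.164},{"claw":-0.4,"delta_pos":[0,0,0],"yaw":0.163},{"claw":-0.4,"delta_pos":[0,0,0],"yaw":0},{"claw":-0.4,"delta_pos":[0,0,0],"yaw":0}]}}

```text
clock: 26.42
eef_pos: [508.5, 425.9, 292.4]
tcp_rot: [-3.14, -0.001, -0.343]
contact_force: [0.6, -0.2, 0.4]
opening: 0.706
grasp_force: 0.0
```

```bash
python3 near.py; python3 -c "
from h import *
cv2.imwrite('pics/w4.png',cam('wrist')['img'])"
```

```text
[512.2 435.9  68.4  29.2 -20.3 313.  227. ]
now [508.5 425.8 292. ] yaw -0.343 q6 2.61 | now-axes tx 0.01 ty -1.08 tz 0.00 turn 0.011 | turned-axes tx -0.00 ty -1.08
```

View pics/w4.png

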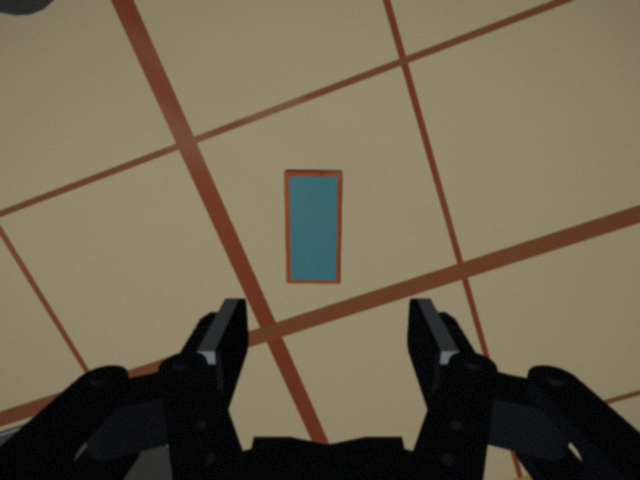

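D has shifted 11 mm and now sits at (313,227), still flat.

Request:
{"method": "apply_moves", "body": {"deltas": [{"claw":-0.4,"delta_pos":[0,-1.08,3],"yaw":0.01},{"claw":-0.4,"delta_pos":[0,0,4.5],"yaw":0},{"claw":-0.4,"delta_pos":[0,0,3.5],"yaw":0},{"claw":-0.4,"delta_pos":[0,0,1.0],"yaw":0},{"claw":-0.4,"delta_pos":[0,0,0],"yaw":0}]}}

```text
clock: 27.15
eef_pos: [512.3, 436.0, 171.3]
tcp_rot: [3.142, 0.0, -0.356]
contact_force: [0.3, -0.3, 1.0]
opening: 0.7
grasp_force: 0.0
```

Request:
{"method": "apply_moves", "body": {"deltas": [{"claw":0.5,"delta_pos":[0,0,0],"yaw":0},{"claw":0.5,"delta_pos":[0,0,0],"yaw":0},{"claw":0.5,"delta_pos":[0,0,0],"yaw":0}]}}

```text
clock: 27.52
eef_pos: [512.7, 436.5, 173.0]
tcp_rot: [-3.139, -0.002, -0.356]
contact_force: [0.5, -0.7, 6.8]
opening: 0.401
grasp_force: 50.5
```

Request:
{"method": "apply_moves", "body": {"deltas": [{"claw":0.5,"delta_pos":[0,0,-2.5],"yaw":0},{"claw":0.5,"delta_pos":[0,0,-5],"yaw":-0.17},{"claw":0.5,"delta_pos":[0,0,-5],"yaw":-0.169},{"claw":0.5,"delta_pos":[1.03,5.38,0],"yaw":0},{"claw":0.5,"delta_pos":[1.03,5.38,0],"yaw":0},{"claw":0.5,"delta_pos":[1.03,5.38,0],"yaw":0},{"claw":0.5,"delta_pos":[1.03,5.38,0],"yaw":0},{"claw":0.5,"delta_pos":[1.03,5.38,0],"yaw":0}]}}

```text
clock: 28.52
eef_pos: [559.0, 164.4, 296.9]
tcp_rot: [-3.141, -0.001, -0.017]
contact_force: [1.1, 0.0, -0.1]
opening: 0.404
grasp_force: 50.0
```

Request:
{"method": "apply_moves", "body": {"deltas": [{"claw":0.5,"delta_pos":[1.03,5.38,0],"yaw":0},{"claw":0.5,"delta_pos":[1.03,5.38,0],"yaw":0},{"claw":0.5,"delta_pos":[1.03,5.38,0],"yaw":0},{"claw":0.5,"delta_pos":[1.03,5.38,0],"yaw":0},{"claw":0.5,"delta_pos":[0,0,4],"yaw":0},{"claw":0.5,"delta_pos":[0,0,4],"yaw":0},{"claw":0.5,"delta_pos":[0,0,0.8],"yaw":0},{"claw":0.5,"delta_pos":[0,0,0],"yaw":0}]}}

```text
clock: 29.52
eef_pos: [596.6, -49.7, 208.6]
tcp_rot: [3.142, -0.0, -0.017]
contact_force: [0.5, 0.6, -0.4]
opening: 0.403
grasp_force: 50.1
```

```bash
python3 go.py 596.4 -49.7 -0.017 186
```

```text
now [596.6 -49.7 208.6] yaw -0.017 q6 1.50 | now-axes tx -0.02 ty 0.00 tz 2.26 turn 0.000 | turned-axes tx -0.02 ty 0.00
```

Request:
{"method": "apply_moves", "body": {"deltas": [{"claw":0.5,"delta_pos":[0,0,1.6],"yaw":0},{"claw":0.5,"delta_pos":[0,0,0.7],"yaw":0},{"claw":0.5,"delta_pos":[0,0,0],"yaw":0},{"claw":-0.15,"delta_pos":[0,0,0],"yaw":0},{"claw":-0.15,"delta_pos":[0,0,0],"yaw":0},{"claw":-0.15,"delta_pos":[0,0,-3],"yaw":0},{"claw":-0.4,"delta_pos":[0,0,-4],"yaw":0},{"claw":-0.4,"delta_pos":[0,0,-4.5],"yaw":0}]}}

```text
clock: 30.52
eef_pos: [596.1, -49.8, 300.7]
tcp_rot: [-3.141, 0.001, -0.017]
contact_force: [0.5, 0.1, 0.9]
opening: 0.699
grasp_force: 0.0
```

```bash
python3 near.py 20; python3 go.py 531 -315 -0.203 295
```

```text
[595.7 -48.5  67.7  29.7  -1.4 327.3 229.5]
now [598.1 -50.  307. ] yaw -0.017 q6 1.50 | now-axes tx -0.24 ty -0.15 tz 0.00 turn 0.006 | turned-axes tx -0.24 ty -0.15
[595.5  19.7  67.8  28.8  -1.1 219.9 231.5]
now [598.1 -50.  307. ] yaw -0.017 q6 1.50 | now-axes tx -0.37 ty -6.96 tz 0.00 turn 0.001 | turned-axes tx -0.38 ty -6.96
[506.3 -47.8  65.9  29.6  -1.  328.7 352.9]
now [598.1 -50.  307. ] yaw -0.017 q6 1.50 | now-axes tx -9.18 ty -0.06 tz 0.00 turn -0.001 | turned-axes tx -9.18 ty -0.06
now [598.1 -50.  307. ] yaw -0.017 q6 1.50 | now-axes tx -6.25 ty 26.61 tz 1.20 turn 0.186 | turned-axes tx -1.23 ty 27.31
```

Request:
{"method": "apply_moves", "body": {"deltas": [{"claw":-0.4,"delta_pos":[-1.04,4.43,0.15],"yaw":0},{"claw":-0.4,"delta_pos":[-1.04,4.43,0.15],"yaw":0},{"claw":-0.4,"delta_pos":[-1.04,4.43,0.15],"yaw":0},{"claw":-0.4,"delta_pos":[-1.04,4.43,0.15],"yaw":0},{"claw":-0.4,"delta_pos":[-1.04,4.43,0.15],"yaw":0},{"claw":-0.4,"delta_pos":[-1.04,4.43,0.15],"yaw":0},{"claw":-0.4,"delta_pos":[0,0,0],"yaw":0.093},{"claw":-0.4,"delta_pos":[0,0,0],"yaw":0.093}]}}

```text
clock: 31.58
eef_pos: [529.0, -315.3, 290.7]
tcp_rot: [-3.142, 0.0, -0.208]
contact_force: [0.4, 0.2, 0.6]
opening: 0.7
grasp_force: 0.0
```

Request:
{"method": "apply_moves", "body": {"deltas": [{"claw":-0.4,"delta_pos":[0,0,0],"yaw":0}]}}

```text
clock: 31.7
eef_pos: [529.3, -314.7, 290.8]
tcp_rot: [-3.142, 0.0, -0.203]
contact_force: [0.1, -0.3, -0.7]
opening: 0.704
grasp_force: 0.0
```

```bash
python3 near.py
```

```text
[ 530.3 -314.9   67.8   29.2  -11.8  329.1  226.8]
now [ 529.4 -314.5  290.9] yaw -0.201 q6 1.23 | now-axes tx 0.10 ty 0.02 tz 0.00 turn 0.005 | turned-axes tx 0.10 ty 0.02
[ 635.5 -314.7   64.4   29.3    4.2  290.7   53.8]
now [ 529.4 -314.5  290.9] yaw -0.201 q6 1.23 | now-axes tx 10.40 ty -2.11 tz 0.00 turn -0.275 | turned-axes tx 10.58 ty 0.80
```

Request:
{"method": "apply_moves", "body": {"deltas": [{"claw":-0.4,"delta_pos":[0.1,0.02,4.5],"yaw":0.005},{"claw":-0.4,"delta_pos":[0,0,4.5],"yaw":0},{"claw":-0.4,"delta_pos":[0,0,2.9],"yaw":0},{"claw":-0.4,"delta_pos":[0,0,0],"yaw":0},{"claw":-0.4,"delta_pos":[0,0,0],"yaw":0},{"claw":0.5,"delta_pos":[0,0,0],"yaw":0},{"claw":0.5,"delta_pos":[0,0,0],"yaw":0},{"claw":0.5,"delta_pos":[0,0,0],"yaw":0}]}}

```text
clock: 32.75
eef_pos: [530.7, -315.0, 172.8]
tcp_rot: [3.141, -0.001, -0.208]
contact_force: [-0.5, 0.4, 6.3]
opening: 0.404
grasp_force: 50.7
```

Request:
{"method": "apply_moves", "body": {"deltas": [{"claw":0.5,"delta_pos":[0,0,-2.5],"yaw":0},{"claw":0.5,"delta_pos":[0,0,-4],"yaw":-0.1},{"claw":0.5,"delta_pos":[0,0,-4],"yaw":-0.09},{"claw":0.5,"delta_pos":[-0.61,-4.98,0],"yaw":0},{"claw":0.5,"delta_pos":[-0.61,-4.98,0],"yaw":0},{"claw":0.5,"delta_pos":[-0.61,-4.98,0],"yaw":0},{"claw":0.5,"delta_pos":[-0.61,-4.98,0],"yaw":0},{"claw":0.5,"delta_pos":[0,0,3],"yaw":0}]}}

```text
clock: 33.75
eef_pos: [509.9, -112.7, 248.5]
tcp_rot: [3.141, -0.004, -0.015]
contact_force: [-0.7, 0.6, 0.0]
opening: 0.4
grasp_force: 50.1
```

Request:
{"method": "apply_moves", "body": {"deltas": [{"claw":0.5,"delta_pos":[0,0,3],"yaw":0},{"claw":0.5,"delta_pos":[0,0,1],"yaw":0},{"claw":0.5,"delta_pos":[0,0,0],"yaw":0}]}}

```text
clock: 34.12
eef_pos: [509.4, -115.4, 206.7]
tcp_rot: [-3.141, 0.001, -0.018]
contact_force: [0.2, 0.3, -0.3]
opening: 0.403
grasp_force: 50.0
```

```bash
python3 go.py 509.2 -115.3 -0.017 186.5
```

```text
now [ 509.4 -115.4  206.7] yaw -0.018 q6 1.36 | now-axes tx -0.02 ty -0.01 tz 2.02 turn -0.001 | turned-axes tx -0.02 ty -0.01
```

Request:
{"method": "apply_moves", "body": {"deltas": [{"claw":0.5,"delta_pos":[0,0,1.4],"yaw":0},{"claw":0.5,"delta_pos":[0,0,0.6],"yaw":0},{"claw":0.5,"delta_pos":[0,0,0],"yaw":0},{"claw":-0.1,"delta_pos":[0,0,0],"yaw":0},{"claw":-0.1,"delta_pos":[0,0,0],"yaw":0},{"claw":-0.1,"delta_pos":[0,0,-3],"yaw":0},{"claw":-0.4,"delta_pos":[0,0,-4],"yaw":0},{"claw":-0.4,"delta_pos":[0,0,-4.5],"yaw":0}]}}

```text
clock: 35.12
eef_pos: [509.3, -115.2, 303.1]
tcp_rot: [-3.141, 0.001, -0.018]
contact_force: [1.9, -0.4, -0.3]
opening: 0.702
grasp_force: 0.0
```

```bash
python3 near.py 20; python3 go.py 637.5 -314.5 0.08 295
```

```text
[ 508.  -114.1   67.7   29.6   -1.3  327.6  230.2]
now [ 511.2 -115.7  308.7] yaw -0.018 q6 1.36 | now-axes tx -0.32 ty -0.15 tz 0.00 turn 0.005 | turned-axes tx -0.32 ty -0.15
[507.9 -46.5  67.8  28.8  -1.  222.1 231.7]
now [ 511.2 -115.7  308.7] yaw -0.018 q6 1.36 | now-axes tx -0.45 ty -6.91 tz 0.00 turn 0.000 | turned-axes tx -0.45 ty -6.91
[597.3 -47.1  68.5  28.5  -1.1 208.7  83.1]
now [ 511.2 -115.7  308.7] yaw -0.018 q6 1.36 | now-axes tx 8.48 ty -7.01 tz 0.00 turn 0.001 | turned-axes tx 8.47 ty -7.02
now [ 511.2 -115.7  308.7] yaw -0.018 q6 1.36 | now-axes tx 12.99 ty 19.65 tz 1.37 turn -0.098 | turned-axes tx 11.00 ty 20.83
```

Request:
{"method": "apply_moves", "body": {"deltas": [{"claw":-0.4,"delta_pos":[2.6,3.93,0.2],"yaw":0},{"claw":-0.4,"delta_pos":[2.6,3.93,0.2],"yaw":0},{"claw":-0.4,"delta_pos":[2.6,3.93,0.2],"yaw":0},{"claw":-0.4,"delta_pos":[2.6,3.93,0.2],"yaw":0},{"claw":-0.4,"delta_pos":[2.6,3.93,0.2],"yaw":0},{"claw":-0.4,"delta_pos":[0,0,0],"yaw":-0.098},{"claw":-0.4,"delta_pos":[0,0,0],"yaw":0},{"claw":-0.4,"delta_pos":[0,0,0],"yaw":0}]}}

```text
clock: 36.17
eef_pos: [635.8, -313.7, 292.0]
tcp_rot: [-3.141, 0.0, 0.078]
contact_force: [0.3, 0.4, -0.3]
opening: 0.702
grasp_force: 0.0
```

```bash
python3 near.py
```

```text
[ 636.8 -314.7   68.1   29.2    4.3  331.2  226.5]
now [ 635.8 -313.7  292.1] yaw 0.079 q6 1.03 | now-axes tx 0.10 ty 0.11 tz 0.00 turn 0.004 | turned-axes tx 0.10 ty 0.11
[ 498.6 -103.2   71.4   31.2   -1.    23.2  380.7]
now [ 635.8 -313.7  292.1] yaw 0.079 q6 1.03 | now-axes tx -12.03 ty -22.05 tz 0.00 turn 0.096 | turned-axes tx -14.08 ty -20.80
```

Request:
{"method": "apply_moves", "body": {"deltas": [{"claw":-0.4,"delta_pos":[0.1,0.11,4.5],"yaw":0.004},{"claw":-0.4,"delta_pos":[0,0,4.5],"yaw":0},{"claw":-0.4,"delta_pos":[0,0,3.0],"yaw":0},{"claw":-0.4,"delta_pos":[0,0,0],"yaw":0},{"claw":-0.4,"delta_pos":[0,0,0],"yaw":0},{"claw":0.5,"delta_pos":[0,0,0],"yaw":0},{"claw":0.5,"delta_pos":[0,0,0],"yaw":0},{"claw":0.5,"delta_pos":[0,0,0],"yaw":0}]}}

```text
clock: 37.22
eef_pos: [637.4, -315.2, 172.9]
tcp_rot: [3.141, -0.001, 0.076]
contact_force: [-0.9, 0.7, 6.1]
opening: 0.401
grasp_force: 50.5
```

Request:
{"method": "apply_moves", "body": {"deltas": [{"claw":0.5,"delta_pos":[0,0,-2.5],"yaw":0},{"claw":0.5,"delta_pos":[0,0,-4],"yaw":0.092},{"claw":0.5,"delta_pos":[0,0,-4],"yaw":0},{"claw":0.5,"delta_pos":[-1.12,-4.93,0],"yaw":0},{"claw":0.5,"delta_pos":[-1.12,-4.93,0],"yaw":0},{"claw":0.5,"delta_pos":[-1.12,-4.93,0],"yaw":0},{"claw":0.5,"delta_pos":[-1.12,-4.93,0],"yaw":0},{"claw":0.5,"delta_pos":[0,0,3],"yaw":0}]}}

```text
clock: 38.22
eef_pos: [595.6, -114.4, 248.7]
tcp_rot: [3.141, -0.003, -0.013]
contact_force: [0.7, 0.1, -0.9]
opening: 0.403
grasp_force: 50.0
```

Request:
{"method": "apply_moves", "body": {"deltas": [{"claw":0.5,"delta_pos":[0,0,3],"yaw":0},{"claw":0.5,"delta_pos":[0,0,1],"yaw":0},{"claw":0.5,"delta_pos":[0,0,0],"yaw":0}]}}

```text
clock: 38.6
eef_pos: [595.3, -117.4, 206.7]
tcp_rot: [-3.141, 0.001, -0.016]
contact_force: [0.1, 0.1, -0.1]
opening: 0.402
grasp_force: 50.0
```

```bash
python3 go.py 595.2 -116.7 -0.017 186.5
```

```text
now [ 595.3 -117.4  206.7] yaw -0.016 q6 1.39 | now-axes tx -0.02 ty -0.06 tz 2.02 turn 0.001 | turned-axes tx -0.02 ty -0.06
```

Request:
{"method": "apply_moves", "body": {"deltas": [{"claw":0.5,"delta_pos":[0,0,1.4],"yaw":0},{"claw":0.5,"delta_pos":[0,0,0.6],"yaw":0},{"claw":0.5,"delta_pos":[0,0,0],"yaw":0},{"claw":-0.1,"delta_pos":[0,0,0],"yaw":0},{"claw":-0.1,"delta_pos":[0,0,0],"yaw":0},{"claw":-0.1,"delta_pos":[0,0,-3],"yaw":0},{"claw":-0.4,"delta_pos":[0,0,-4],"yaw":0},{"claw":-0.4,"delta_pos":[0,0,-4.5],"yaw":0}]}}

```text
clock: 39.6
eef_pos: [595.3, -117.2, 303.1]
tcp_rot: [-3.142, 0.001, -0.016]
contact_force: [0.5, -0.3, -0.2]
opening: 0.695
grasp_force: 0.0
```

Request:
{"method": "apply_moves", "body": {"deltas": [{"claw":-0.4,"delta_pos":[0.7,-4.7,-1],"yaw":0},{"claw":-0.4,"delta_pos":[0.7,-4.7,-1],"yaw":0},{"claw":-0.4,"delta_pos":[0.7,-4.7,-1],"yaw":0},{"claw":-0.4,"delta_pos":[0.7,-4.7,-1],"yaw":0},{"claw":-0.4,"delta_pos":[0,0,0],"yaw":0},{"claw":-0.4,"delta_pos":[0,0,0],"yaw":0}]}}

```text
clock: 40.35
eef_pos: [626.3, 70.1, 342.0]
tcp_rot: [3.141, 0.0, -0.015]
contact_force: [0.8, -0.5, -0.0]
opening: 0.697
grasp_force: 0.0
```

Run:
```python
from h import *
f=cam('wrist'); cv2.imwrite('pics/w5.png',f['img']); print(r.sense()['eef_pos'],project(f,[[670,76,31],[676,154,32]]))
cv2.imwrite('pics/s5.png',cam('side')['img'])
```

```text
[626.20459998  69.55882688 341.79664755] [[319.40146737 156.78446919]
 [202.42770973 149.73261581]]
```

View pics/w5.png

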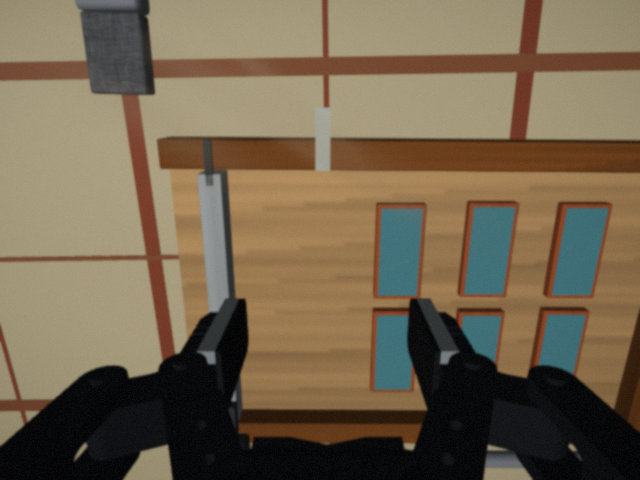

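View pics/s5.png

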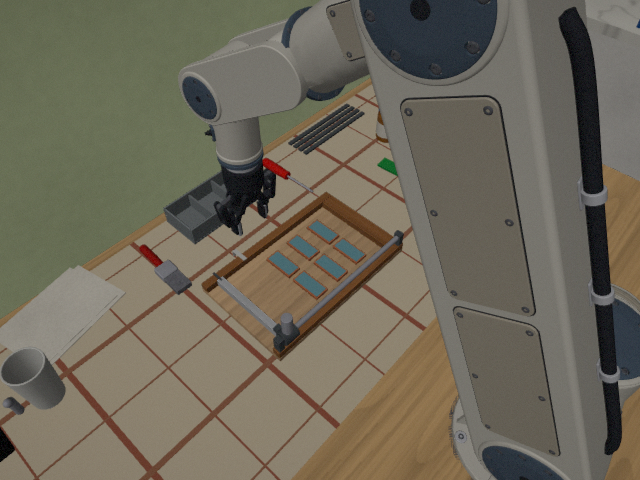

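All six pieces lie flat in a 2×3 grid. The pointer is at (208,145) and the mark is centred at (322,140).

```bash
python3 - <<'E'
from h import *
f=cam('wrist'); g=f['img'].astype(int)
for row in (146,150,155,160,165):
    l=g[row,:,:].sum(1)
    m=np.where(g[row,290:350].min(1)>115)[0]+290; p=np.where((np.abs(g[row,190:225,2]-g[row,190:225,0])<14))[0]+190
    M=onplane(f,[m.mean(),row],31)[0] if len(m) else None; P=onplane(f,[p.mean(),row],33)[0] if len(p) else None
    print(row,m.min() if len(m) else 0,m.max() if len(m) else 0,p,M,P)
E
python3 go.py 441.5 154.5 -0.017 300
```

```text
146 314 327 [202 203 204 205 206 207] [676.95682674  74.17051645  31.        ] [678.47530812 151.05140245  33.        ]
150 314 327 [203 204 205 206 207 208] [674.32986376  74.22958174  31.        ] [675.85882183 150.66252426  33.        ]
155 314 327 [203 204 205 206 207 208] [671.02519442  74.30388475  31.        ] [672.58191458 151.0075973   33.        ]
160 314 327 [203 204 205 206 207 208 209] [667.69699777  74.37871676  31.        ] [669.27582513 151.02022941  33.        ]
165 314 327 [203 204 205 206 207 208 209] [664.34502166  74.45408343  31.        ] [665.95198263 151.36904616  33.        ]
now [626.3  69.1 341.7] yaw -0.017 q6 1.70 | now-axes tx -18.62 ty -8.21 tz 4.17 turn -0.000 | turned-axes tx -18.62 ty -8.22
```

Request:
{"method": "apply_moves", "body": {"deltas": [{"claw":-0.6,"delta_pos":[-4.65,-2.05,0],"yaw":0},{"claw":-0.6,"delta_pos":[-4.65,-2.05,0],"yaw":0},{"claw":-0.6,"delta_pos":[-4.65,-2.05,0],"yaw":0},{"claw":-0.6,"delta_pos":[-4.65,-2.05,0],"yaw":0},{"claw":-0.6,"delta_pos":[0,0,0],"yaw":0},{"claw":-0.6,"delta_pos":[0,0,0],"yaw":0}]}}

```text
clock: 41.25
eef_pos: [442.4, 154.8, 342.3]
tcp_rot: [-3.141, -0.001, -0.017]
contact_force: [-0.2, 0.2, 0.2]
opening: 0.803
grasp_force: 0.0
```

```bash
python3 go.py 440.5 154.8 -0.017 256
```

```text
now [442.4 154.8 342.3] yaw -0.017 q6 1.92 | now-axes tx -0.19 ty 0.01 tz 8.63 turn 0.000 | turned-axes tx -0.19 ty 0.01
```

Request:
{"method": "apply_moves", "body": {"deltas": [{"claw":-0.6,"delta_pos":[-0.15,0,3.5],"yaw":0},{"claw":-0.6,"delta_pos":[0,0,3.5],"yaw":0},{"claw":-0.6,"delta_pos":[0,0,1.6],"yaw":0},{"claw":-0.6,"delta_pos":[0,0,0],"yaw":0},{"claw":0.6,"delta_pos":[0,0,0],"yaw":0},{"claw":0.6,"delta_pos":[0,0,0],"yaw":0},{"claw":0.6,"delta_pos":[0,0,0],"yaw":0},{"claw":0.6,"delta_pos":[0,0,0],"yaw":0}], "grip_force": 30}}

```text
clock: 42.25
eef_pos: [440.8, 154.6, 257.0]
tcp_rot: [3.14, -0.002, -0.015]
contact_force: [1.2, -9.4, 5.6]
opening: 0.271
grasp_force: 29.4
```

Request:
{"method": "apply_moves", "body": {"deltas": [{"claw":0.6,"delta_pos":[0,1.5,0],"yaw":0},{"claw":0.6,"delta_pos":[0,1.5,0],"yaw":0},{"claw":0.6,"delta_pos":[0,1.5,0],"yaw":0},{"claw":0.6,"delta_pos":[0,1.5,0],"yaw":0},{"claw":0.6,"delta_pos":[0,1.2,0],"yaw":0},{"claw":0.6,"delta_pos":[0,0.3,0],"yaw":0},{"claw":0.6,"delta_pos":[0,0,0],"yaw":0},{"claw":0.6,"delta_pos":[0,0,0],"yaw":0}]}}

```text
clock: 43.25
eef_pos: [439.2, 79.9, 256.9]
tcp_rot: [3.141, -0.001, -0.016]
contact_force: [-2.2, -1.8, 9.9]
opening: 0.272
grasp_force: 30.2
```

Run:
```python
from h import *
f=cam('wrist'); print(r.sense()['eef_pos'],project(f,[[670,76,31]])); cv2.imwrite('pics/w6.png',f['img'])
t=cam('top'); a=cv2.resize(t['img'][165:225,200:380],None,fx=4.4,fy=4.4,interpolation=cv2.INTER_CUBIC)
s=cam('side'); b=cv2.resize(s['img'][220:320,190:370],None,fx=3.2,fy=3.2,interpolation=cv2.INTER_CUBIC)
c=np.zeros((600,800,3),np.uint8); c[:264,:792]=a; c[270:590,:576]=b; cv2.imwrite('pics/c6.png',c)
```

```text
[439.23499379  79.89040605 256.92226216] [[ 331.04831177 -366.18295503]]
```

View pics/c6.png

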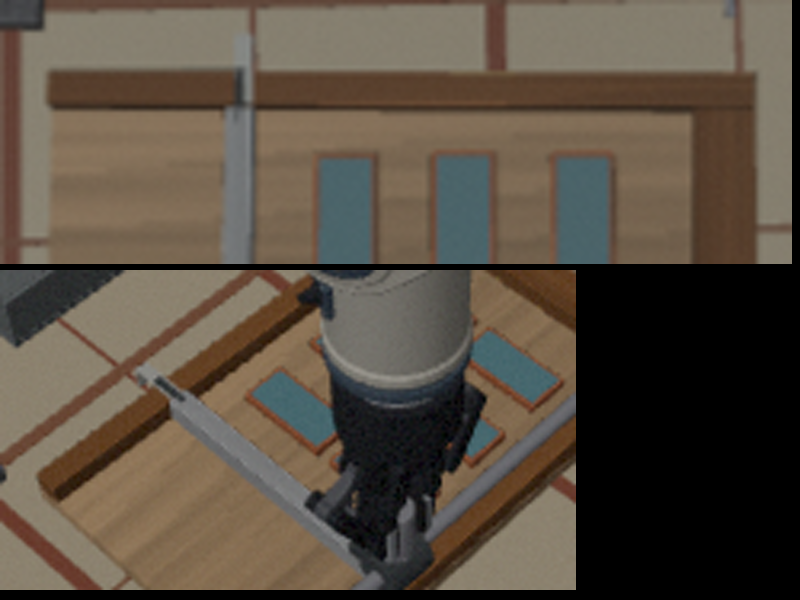

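Run:
```python
from h import *
t=np.mean([cam('top')['img'].astype(float) for _ in range(3)],0)
print(np.round(t[170:192,250:262].mean(2)).astype(int))
```

```text
[[125 124 124 124 124 124 107  80 110 124 124 124]
 [125 124 124 124 125 124 107  81 110 123 124 124]
 [124 124 125 126 128 127 117  87 112 124 123 124]
 [125 125 125 129 131 131 129 100 113 123 125 124]
 [124 124 124 129 133 132 133 101 113 124 124 124]
 [124 124 125 131 133 132 132  96 111 124 124 124]
 [125 124 124 130 132 132 133  95 110 124 124 124]
 [124 124 124 130 133 132 133  95  96 119 125 124]
 [123 125 124 130 133 132 132  95  97 119 125 124]
 [124 125 125 130 133 132 132  96 102 121 124 125]
 [103 102 103 104  95 110 128  98  99 121 125 125]
 [ 74  75  74  77  66  99 126  96  78  84  85  86]
 [ 65  66  65  61  55  98 126  94  66  66  66  65]
 [ 65  65  66  58  53  97 127  95  66  67  67  66]
 [ 66  67  66  58  53  94 126  95  66  66  66  66]
 [ 66  65  65  58  53  92 124  95  66  67  67  67]
 [ 65  66  66  58  54  92 125  95  67  66  66  67]
 [ 66  65  67  59  53  92 124  95  67  66  66  66]
 [ 59  59  58  56  54  68  93  75  58  58  59  58]
 [ 42  79  90  82  78  86 100  71  43  43  42  43]
 [ 86 106 116 100 105 112 123  83  87 100 100  99]
 [103 115 120  98 107 118 128  86  97 112 112 111]]
```

The pointer is about 1 px (2.1 mm) short of the mark's middle, so I'll nudge it.

Request:
{"method": "apply_moves", "body": {"deltas": [{"claw":0.6,"delta_pos":[0,0.22,0],"yaw":0},{"claw":0.6,"delta_pos":[0,0,0],"yaw":0},{"claw":0.6,"delta_pos":[0,0,0],"yaw":0},{"claw":0.1,"delta_pos":[0,0,0],"yaw":0},{"claw":-0.4,"delta_pos":[0,0,0],"yaw":0},{"claw":-0.4,"delta_pos":[0,0,0],"yaw":0}]}}

```text
clock: 44.3
eef_pos: [439.1, 78.0, 256.0]
tcp_rot: [-3.142, -0.0, -0.016]
contact_force: [1.1, -0.0, 0.1]
opening: 0.701
grasp_force: 0.0
```

Request:
{"method": "apply_moves", "body": {"deltas": [{"claw":-0.4,"delta_pos":[0,0,-3],"yaw":0},{"claw":-0.4,"delta_pos":[0,0,-4],"yaw":0},{"claw":-0.4,"delta_pos":[0,0,-4],"yaw":0},{"claw":-0.4,"delta_pos":[0,0,-3],"yaw":0},{"claw":-0.4,"delta_pos":[-3,4,0],"yaw":0},{"claw":-0.4,"delta_pos":[-3,5,0],"yaw":0},{"claw":-0.4,"delta_pos":[0,5,0],"yaw":0},{"claw":-0.4,"delta_pos":[0,0,0],"yaw":0}]}}

```text
clock: 45.3
eef_pos: [376.4, -63.3, 396.2]
tcp_rot: [3.141, -0.001, -0.021]
contact_force: [0.6, 0.0, -0.0]
opening: 0.698
grasp_force: 0.0
```

Run:
```python
from h import *
t=np.mean([cam('top')['img'].astype(float) for _ in range(3)],0)
print(np.round(t[176:187:3,250:262].mean(2)).astype(int))
a=cv2.resize(t.astype(np.uint8)[150:320,185:450],None,fx=3,fy=3,interpolation=cv2.INTER_CUBIC); cv2.imwrite('pics/c7.png',a)
```

```text
[[122 123 123 127 130 130 130  93 108 123 123 123]
 [123 122 123 128 131 130 130  95  99 119 123 122]
 [ 64  65  65 103  79  52 113  93  65  65  65  65]
 [ 64  64  65  98  77  49 112  93  66  65  65  65]]
```

View pics/c7.png

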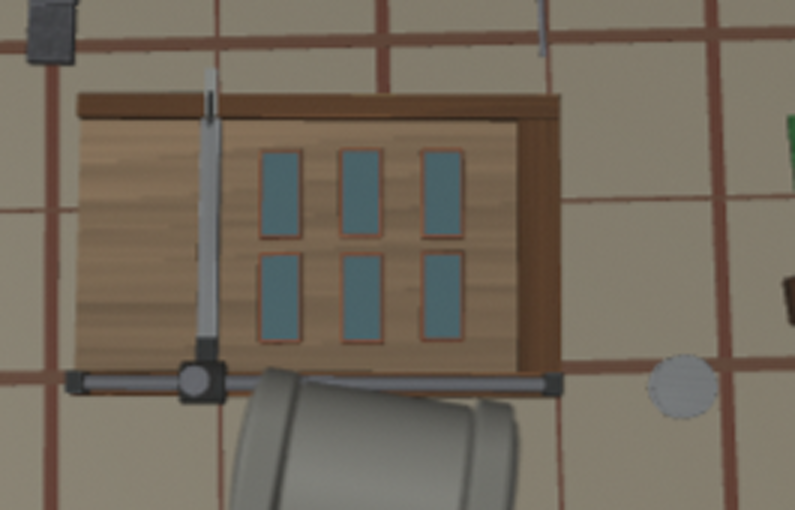

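The pointer is centred on the mark, with white showing on both sides. All six pieces lie between the stop and the fixed end, and the spool and block haven't moved.

```bash
python3 -c "
from rig import r
print(r.sign_off())"
```

```text
the job is handed in; nothing more can be done
None
```

The job is handed in: all six glass pieces lie flat on the frame floor, and the stop is released with its pointer within about 0.5 mm of the white mark's centre line; one piece was pushed 11 mm by a missed grip before I picked it up again.

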